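# Clamp a movement frame in the test fixture

## Task

Gently slide the brass movement frame that lies loose in the test fixture fully home, flat against the back stop, and then clamp it: turn the T-shaped hand knob of the clamp screw clockwise (seen from above) until the screw bites on the frame and the resistance rises sharply, then give it one eighth of a turn (45 degrees) more and no further, because brass plates bend. Leave the knob free and the other work on the tray alone.

Things in the scene. Friction and masses are not known exactly. Their poses are not given: they have to be found in the camera images.
- fixture: Grey fixture plate fixed to the tray, 200 x 124 x 18 mm; the bed is its top, 18 mm above the tray. Origin at tray height right under the clamp screw's axis; +x from the nest's open front (robot side) to its back stop, z up; plate from x = -115 to +85 mm. Low steel side rails 8 mm high at y = +-42 to +-50 mm, x = -95 to +35 mm. A column behind the stop carries the overarm.
- back_stop (a point): Steel back stop of the nest: bar 84 mm wide (along y), 10 mm thick, rising from the bed to 48 mm above the tray. This point is the middle of its front face (the face towards the robot), at bed height; it lies at x = +35 mm in the fixture's frame. Axes as the fixture's.
- overarm: Grey arm, 36 mm wide, from the column behind the stop forward over the nest to 18 mm past the screw axis; underside 60 mm, top 80 mm above the tray; a collar 62 mm wide, 42 to 88 mm behind the axis, is 84 mm high. Set by hand on the column, so its height (and the knob's) differs by up to 0.8 mm either way. Origin on the screw axis about at tray height, axes as the fixture's.
- frame: Brass movement frame to be clamped, lying flat on the bed: two pierced plates 110 (x) x 76 (y) x 2 mm on four corner pillars, 28 mm high over all, 0.28 kg. Origin: centre of its underside, z up. Starts 8 to 26 mm short of the stop, a little askew, with 4 mm to each side rail and clear of the screw. Home, its origin is 55 mm in front of the stop. Slides at 1 to 3 N; over 30 N marks it.
- clamp_screw: T-shaped hand knob of the clamp screw: steel hub 22 mm across, 24 mm high, with a level handle bar through its middle, 100 mm long, 8 mm thick; 23 mm free under the bar, its ends free to be pushed round. Origin on the screw axis at the bar's mid-height, 107 mm above the tray; x along the bar, z up. It keeps its height; clockwise from above feeds the spindle down 10 mm a turn. It stays where left.
- screw_nose (a point): Where the screw's spindle (11 mm) with its flat brass foot (17 mm across) comes out under the overarm, 60 mm above the tray. Turning it freely takes up to 0.04 N m (about 1 N on the bar). The foot bites after 0.5 to 3.2 rad; from there the torque climbs 0.3 to 0.4 N m per rad (at 45 degrees past the bite about 0.25 N m: 7 N held at 36 mm out, 10 N while moving), the clamp force 100 N per rad.
- frame_a: One of three spare movement frames (110 x 76 x 28 mm) standing upright in a beech stand with four slots (170 x 96 mm, 48 mm high) right of the fixture; they reach 122 mm above the tray. Origin: centre of its underside. Leave alone.
- frame_b: Second spare movement frame in the stand. Leave alone.
- frame_c: Third spare movement frame in the stand. Leave alone.
- bird_platform: Bird platform of painted pine, 90 x 56 x 9 mm with a steel pin standing 39 mm high; origin at the centre of its underside. Leave alone.
- pinion: Small steel pinion, 24 mm across and 48 mm high, standing on its end; origin at the centre of its underside. Leave alone.
- pendulum_guide: Turned cherry pendulum guide, 34 mm across and 70 mm high, standing upright; origin at the centre of its underside. Leave alone.
Things that resemble listed ones, but are neither listed nor needed, are in the scene too. What is shaped like the frame but red is not meant.

How it is judged:
By the outcome, as a careful person would: the job done as asked, in the order asked, and still so for the second after the job is handed in, with the robot touching nothing.
It also fails if it takes over 72 s, if anything falls off the work surface, if the arm or the gripper's body presses on something with over 40 N, if the wrist force passes 120 N, or if a joint passes its speed limit or range.

## Robot

A 6-joint arm with a two-finger parallel gripper is mounted at the origin on the work surface. World frame = base frame: x ahead of the robot, y to its left, z up, the work surface at z = 0. Lengths are in mm, angles in rad, forces in N, time in s.
With the tool pointing down it reaches from about 350 to 875 mm from the base axis. Payload 4.2 kg.
Tool frame: the origin (TCP) lies midway between the tips of the shut fingers; the grasp point (between the pads) lies 19 mm behind it; z points along the fingers, y is the direction in which the jaws open and shut (so a half turn about z gives the same grasp; the last joint's range is limited). The gripper opens to 85 mm and grips with 20 to 120 N. Pads are 22 mm wide; open, the fingers measure 114 mm over their backs; the gripper's body (76 mm by 85 mm) begins 54 mm behind the grasp point. The pads swing forward as they close: fully open they stand 13 mm farther back than shut.
Start: joints at [1.586, 0.385, 0.008, 0, -1.194, -0.259], TCP at [150.838, 606.504, 231.312] pointing down, gripper open.
Joint ranges: [-3.14, 3.14], [-1.21, 2.06], [-1.07, 1.41], [-3.16, 2.05], [-2.99, -0.16], [-3.1, 3.1]. Speed limits (rad/s): [2.79, 2.79, 3.14, 3.14, 3.14, 3.14].

## Interface

Orientations are given as a unit quaternion [x, y, z, w].
In Python, from bench import read_state, get_image, job_done, search_frame, regions_of gives the robot as it stands.
- The arm moves only by the tool servo_tool, never from a script. Its arguments are lists of equal length, an entry for each row: "turn": the turn, a rotation vector about the world's x, y, z in rad, a list of three; "dp": the shift along the world's x, y, z in m, a list of three; "fingers": the finger opening in m, from 0 to 0.0854. In form: {"turn": [[rx, ry, rz], ...], "dp": [[tx, ty, tz], ...], "fingers": [fingers, ...]}. A call has exactly 5 rows; each row shifts and turns the pose as measured when the row begins; what a row does not reach is not made up. A row lasts 1/8 s, in which the tool goes at most 62.5 mm and 10.7 degrees, less where a joint would pass 70% of its speed; a pose out of reach is approached as far as the arm can. A call is refused whole if a number of a shift passes 0.0625 or a number of a turn 0.188, either way. A call with a gripper value outside its range is refused whole. The fingers move at their own pace and stop on an object; the grip force is fixed at half the most. Time passes only in rows, so rows that do not move let the fingers close, or fill a call up. It gives the time, the measured TCP pose, the force and the opening at its end, in the units of the state.
- read_state(): the state, without advancing time (a new reading comes with each control period).
- get_image(name): name is "scene" or "side" or "wrist"; returns a dict with "img" (420x560x3 uint8, red, green, blue), "vfov" (degrees; the focal length in pixels is half the picture's height over the tangent of half this angle, whatever the lens; pixels are square), "cx", "cy" (the principal point, pixels), "k1" (the pictures are not rectified: a ray, as slopes to the right and down, at radius r is drawn at 1 + k1 r^2 times it, then the intrinsics apply), "world_from_camera" (4x4, takes a point from camera to world coordinates); the wrist camera has in their place "mount" (4x4, takes a point from camera to tool coordinates, whose origin is the TCP and whose axes are the flange's). Camera axes: x right, y down, z forward; pixel columns grow to the right and rows downward; lengths in mm; the calibration is good to about 2 mm. A picture is of the moment at which its call begins: read the wrist's pose just before it. There is no depth.
- job_done(): hands the job in, once; it reports no verdict.
Trained networks look in the newest picture that a camera, given by its name, has taken for a name from the list of things; names that differ only in an ending like _2 or _b are one class to them, and where a whole thing is asked for, a point or a joint stands for the part that bears it (a point fixed in the world has none). Each returns a list of dicts, best first, with "score" (0 to 1); they miss things now and then, are a little off and sometimes report something else, mostly with a low value. They report only what shows in the picture. A call takes as long as a camera call. They do not tell look-alikes from the thing itself.
- search_frame(query, camera): "box" ([left, top, width, height] in pixels, round what is visible of it).
- regions_of(query, camera): "region" (420x560 bool, what is visible of it) and "box" ([left, top, width, height] in pixels, round what is visible of it).
The state is a dict: "clock": time; "joints": joint angles; "joint_vel": joint speeds; "joint_efforts": joint torques, N m; "position": TCP position; "ee_rot": TCP orientation; "contact_force": force on the tool from outside, world axes, zero at the start; "wrist_torque": the same for the moment, N m; "gripper_width": finger opening in mm.
Only numpy, scipy, OpenCV 4.12 (cv2) and the standard library are available. Lean on these libraries where they do the work, as an engineer would, in place of code of your own. Each camera call takes 0.05 s, during which the arm holds its last target. There are 200 camera calls.

## Working session

There is one attempt and no reset: what is moved stays moved. The work goes in short steps, Python scripts to look and compute and a tool call to move; the robot and the scene stay as the last step left them, time stands still between calls to the robot, and variables do not carry over. Pictures are saved under pics/ and viewed, about 8 in all and at most 12, crops included, and the job is handed in when it is done.

Besides the shell and the picture viewer there is one more tool, called after ">>>" as a command line: name --argument value ..., lists and objects as JSON in quotes. servo_tool: Moves the arm, as the interface text tells. Its arguments: {"type":"object","properties":{"turn":{"type":"array","items":{"type":"array","items":{"type":"number"}}},"dp":{"type":"array","items":{"type":"array","items":{"type":"number"}}},"fingers":{"type":"array","items":{"type":"number"}}},"required":["turn","dp","fingers"]}

```bash
mkdir -p pics; ls
cat > h.py <<'E'
import numpy as np, cv2
from scipy.spatial.transform import Rotation as R
from bench import *
def snap(n,fn=None):
    s=read_state(); d=get_image(n)
    if n=='wrist':
        T=np.eye(4);T[:3,:3]=R.from_quat(s['ee_rot']).as_matrix();T[:3,3]=s['position'];d['W']=T@np.array(d['mount'])
    else: d['W']=np.array(d['world_from_camera'])
    d['f']=210/np.tan(np.radians(d['vfov'])/2)
    if fn: cv2.imwrite('pics/'+fn,d['img'][:,:,::-1])
    return d
def ray(d,u,v):
    K=np.array([[d['f'],0,d['cx']],[0,d['f'],d['cy']],[0,0,1.]])
    p=np.array([(u-d['cx'])/d['f'],(v-d['cy'])/d['f']]);q=p.copy()
    for _ in range(30): q=p/(1+d['k1']*(q@q))
    r=d['W'][:3,:3]@np.array([q[0],q[1],1]);return d['W'][:3,3],r/np.linalg.norm(r)
def atz(d,u,v,z):
    o,r=ray(d,u,v);return (o+r*(z-o[2])/r[2])[:2].round(1)
def proj(d,P):
    c=np.linalg.inv(d['W'])@np.append(P,1);q=c[:2]/c[2];q=q*(1+d['k1']*(q@q));return q*d['f']+[d['cx'],d['cy']]
E
python3 - <<'E'
from h import *
for n in ['scene','side','wrist']:
    d=snap(n,n+'0.png'); print(n,d['W'].round(2).tolist(),d['f'])
    for q in ['fixture','frame','clamp_screw','overarm']:
        print(q,[(round(x['score'],2),np.round(x['box']).tolist()) for x in search_frame(q,n)[:5]])
print(read_state())
a=[cv2.imread(f'pics/{n}0.png') for n in ['scene','side']]
E
```

```text
pics
scene [[0.8, 0.37, -0.48, 1178.44], [0.6, -0.49, 0.63, -816.71], [-0.0, -0.79, -0.61, 875.49], [0.0, 0.0, 0.0, 1.0]] 498.68450846910713
fixture [(0.66, [264.0, 203.0, 78.0, 51.0])]
frame [(0.87, [277.0, 197.0, 30.0, 38.0]), (0.84, [113.0, 253.0, 39.0, 56.0]), (0.75, [128.0, 260.0, 39.0, 56.0]), (0.69, [154.0, 272.0, 39.0, 63.0]), (0.62, [214.0, 193.0, 36.0, 23.0])]
clamp_screw [(0.45, [300.0, 185.0, 16.0, 26.0])]
overarm [(0.96, [298.0, 189.0, 41.0, 46.0])]
side [[-0.98, -0.13, 0.17, 403.33], [-0.21, 0.62, -0.76, 698.15], [-0.0, -0.77, -0.63, 682.95], [0.0, 0.0, 0.0, 1.0]] 416.3803135551693
fixture [(0.84, [220.0, 233.0, 102.0, 58.0]), (0.49, [307.0, 117.0, 12.0, 40.0])]
frame [(0.94, [338.0, 226.0, 61.0, 49.0]), (0.85, [350.0, 117.0, 13.0, 43.0]), (0.77, [246.0, 228.0, 57.0, 43.0]), (0.64, [337.0, 119.0, 11.0, 40.0]), (0.6, [306.0, 114.0, 11.0, 44.0])]
clamp_screw [(0.64, [250.0, 203.0, 28.0, 30.0])]
overarm [(0.67, [254.0, 355.0, 53.0, 31.0]), (0.57, [218.0, 208.0, 62.0, 30.0])]
wrist [[-0.24, -0.92, -0.31, 230.36], [-0.97, 0.23, 0.08, 586.38], [-0.0, 0.32, -0.95, 374.62], [0.0, 0.0, 0.0, 1.0]] 297.18351953138443
fixture []
frame []
clamp_screw []
overarm []
{'clock': 0.75, 'joints': array([ 1.58560345e+00,  3.84621196e-01,  7.90448548e-03, -2.28988973e-05,
       -1.19403037e+00, -2.58646848e-01]), 'joint_vel': array([ 0.00061175, -0.000726  ,  0.00141936,  0.00052356,  0.00050984,
       -0.00164065]), 'joint_efforts': array([-7.78075373e-04, -3.91993260e+01,  1.88600743e+01,  4.19014111e+00,
       -2.35175603e-04, -5.85980885e-06]), 'position': array([150.83014595, 606.49041264, 231.35804605]), 'ee_rot': array([ 9.92576463e-01, -1.21622223e-01, -1.39030913e-05, -2.29407727e-05]), 'contact_force': array([-0.04502923, -0.4365042 ,  0.10086015]), 'wrist_torque': array([-0.04901121,  0.0187958 , -0.00667774]), 'gripper_width': 84.9592794386652}
```

View pics/scene0.png

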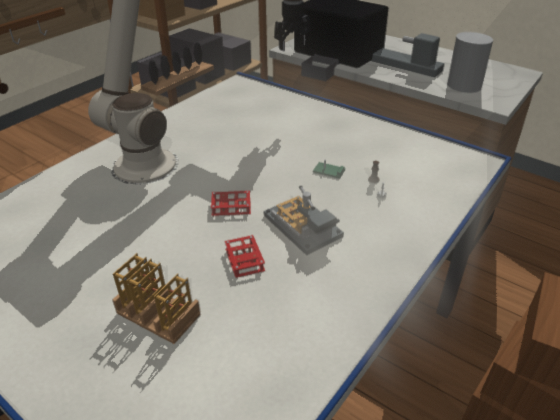

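View pics/side0.png

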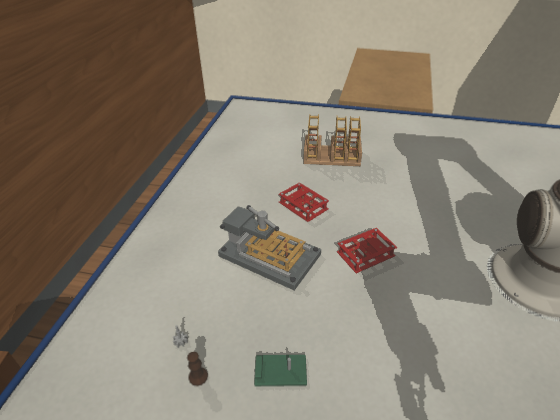

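The scene view shows the brass frame lying in the grey fixture at about (292,212), and the side view shows it at about (275,248). Things that could be taken for it are the red frames at scene (231,203) and (245,255), and the three upright spares at about (155,290). I choose the brass one in the fixture.

Run:
```python
from h import *
a=cv2.imread('pics/side0.png')[190:295,210:330]; b=cv2.imread('pics/scene0.png')[175:260,255:355]
a=cv2.resize(a,(480,420),interpolation=cv2.INTER_CUBIC);b=cv2.resize(b,(320,272),interpolation=cv2.INTER_CUBIC) 
c=np.zeros((420,800,3),np.uint8);c[:,:480]=a;c[:272,480:]=b
cv2.imwrite('pics/crop0.png',c)
d=snap('side');e=snap('scene')
print(atz(d,263,215,110),atz(e,307,192,110),atz(d,275,248,45),atz(e,292,212,45))
for q in ['frame','fixture','clamp_screw','overarm','bird_platform','pinion','pendulum_guide']:
  for dd,n in((d,'side'),(e,'scene')):
    for x in search_frame(q,n)[:4]:
      l,t,w,h=x['box'];print(q,n,round(x['score'],2),atz(dd,l+w/2,t+h/2,40))
```

```text
[603.4  42. ] [597.5  62.6] [571.7  70.4] [567.7  38.1]
frame side 0.89 [571.2  74.3]
frame side 0.77 [ 446.  -457.2]
frame side 0.66 [ 572.7 -437.1]
frame side 0.62 [535.8 -99.5]
frame scene 0.95 [ 545.8 -374.2]
frame scene 0.93 [410.4 -29.7]
frame scene 0.89 [ 571.9 -164.4]
frame scene 0.63 [ 464.9 -381.4]
fixture side 0.79 [574.9 105.7]
fixture scene 0.85 [629.5  -5.4]
clamp_screw side 0.79 [630. -31.]
clamp_screw scene 0.54 [566.5 116.3]
overarm side 0.94 [653.1  -2.1]
overarm scene 0.81 [616.4  96.6]
bird_platform side 0.55 [495.9 345.6]
bird_platform scene 0.77 [536.  277.5]
pinion side 0.72 [683.7 324. ]
pinion side 0.39 [494.5 348.5]
pinion scene 0.55 [722.4 262. ]
pendulum_guide scene 0.69 [666.4 339.5]
```

View pics/crop0.png

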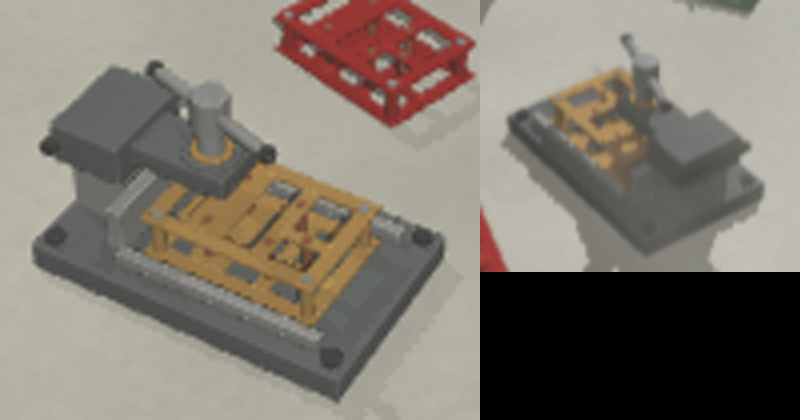

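```bash
cat > fit.py <<'E'
from h import *
from scipy.optimize import least_squares
d=snap('side');e=snap('scene')
S=lambda u,v:np.array([210+u/4,190+v/4]);C=lambda u,v:np.array([255+(u-480)/3.2,175+v/3.2])
obs=[(d,(85,62,18),S(35,237)),(d,(-115,62,18),S(335,382)),(d,(-115,-62,18),S(443,238)),(d,(0,0,119),S(212,93)),
(e,(85,-62,18),C(648,245)),(e,(-115,-62,18),C(507,113)),(e,(85,62,18),C(763,183)),(e,(0,0,119),C(646,60))]
bars=[(d,S(155,70),1),(d,S(265,153),-1),(e,C(628,42),-1),(e,C(665,105),1)]
def res(p,per=False):
    c,s=np.cos(p[2]),np.sin(p[2]);W=lambda q:np.array([p[0]+c*q[0]-s*q[1],p[1]+s*q[0]+c*q[1],q[2]])
    r=[proj(dd,W(q))-o for dd,q,o in obs]
    for dd,o,sg in bars:
        r.append(proj(dd,np.array([p[0]+sg*50*np.cos(p[3]),p[1]+sg*50*np.sin(p[3]),107]))-o)
    r=np.array(r); return r if per else r.ravel()
for b in (0,1.5,3,4.5):
    s=least_squares(res,[600,50,-.4,b],loss='soft_l1');print(s.x.round(3),s.cost)
    if b in(0,3): print(res(s.x,True).round(1).tolist())
E
python3 fit.py
```

```text
[ 6.05661e+02  4.68200e+01 -3.25000e-01 -6.48000e-01] 9.413187096397216
[[-2.1, 1.0], [-0.7, -0.3], [-0.0, -0.7], [-1.8, -0.2], [-1.9, -1.5], [-0.7, -0.4], [-0.2, -0.4], [-0.7, -0.6], [-1.2, -1.2], [0.0, 0.9], [-1.0, -2.0], [-0.5, 0.5]]
[ 6.05661e+02  4.68200e+01 -3.25000e-01 -6.48000e-01] 9.413187096396967
[ 6.05661e+02  4.68200e+01 -3.25000e-01  5.63500e+00] 9.413187096393122
[[-2.1, 1.0], [-0.7, -0.3], [-0.0, -0.7], [-1.8, -0.2], [-1.9, -1.5], [-0.7, -0.4], [-0.2, -0.4], [-0.7, -0.6], [-1.2, -1.2], [0.0, 0.9], [-1.0, -2.0], [-0.5, 0.5]]
[ 6.05661e+02  4.68200e+01 -3.25000e-01  5.63500e+00] 9.413187096393054
```

>>> servo_tool --turn '[[0,0,-0.02],[0,0,-0.02],[0,0,-0.02],[0,0,-0.02],[0,0,0]]' --dp '[[0.037,-0.049,0],[0.037,-0.049,0],[0.037,-0.049,0],[0.037,-0.049,0],[0.037,-0.049,0]]' --fingers '[0.04,0.04,0.04,0.04,0.04]'

```text
clock: 2.28
position: [337.2, 358.6, 230.7]
ee_rot: [0.987, -0.159, 0.001, -0.001]
contact_force: [0.7, 0.4, -0.7]
gripper_width: 40.0
```

>>> servo_tool --turn '[[0,0,0],[0,0,0],[0,0,0],[0,0,0],[0,0,0]]' --dp '[[0.037,-0.049,0],[0.037,-0.049,0],[0.037,-0.049,0],[0.037,-0.049,0],[0.037,-0.049,0]]' --fingers '[0.04,0.04,0.04,0.04,0.04]'

```text
clock: 2.9
position: [525.0, 108.5, 233.1]
ee_rot: [0.988, -0.157, 0.003, -0.003]
contact_force: [0.5, 0.5, 0.9]
gripper_width: 40.1
```

Run:
```python
from h import *
d=snap('wrist','w1.png')
for q in ['fixture','frame','clamp_screw','overarm','screw_nose']:
    print(q,[(round(x['score'],2),np.round(x['box']).tolist()) for x in search_frame(q,'wrist')[:3]])
c,s=np.cos(-.325),np.sin(-.325)
for q in [(0,0,119),(85,62,18),(-115,62,18),(-115,-62,18),(85,-62,18)]:
    print(q,proj(d,np.array([605.7+c*q[0]-s*q[1],46.8+s*q[0]+c*q[1],q[2]])).round())
```

```text
fixture [(0.67, [252.0, 10.0, 125.0, 184.0])]
frame [(0.9, [341.0, 214.0, 105.0, 89.0]), (0.9, [432.0, 22.0, 126.0, 133.0]), (0.79, [280.0, 69.0, 74.0, 107.0])]
clamp_screw [(0.79, [301.0, 26.0, 48.0, 129.0]), (0.4, [254.0, 9.0, 120.0, 189.0])]
overarm [(0.56, [287.0, 0.0, 72.0, 153.0]), (0.36, [252.0, 11.0, 122.0, 183.0])]
screw_nose [(0.79, [285.0, 2.0, 76.0, 154.0])]
(0, 0, 119) [324.  91.]
(85, 62, 18) [255.   7.]
(-115, 62, 18) [259. 194.]
(-115, -62, 18) [358. 195.]
(85, -62, 18) [376.   7.]
```

View pics/w1.png

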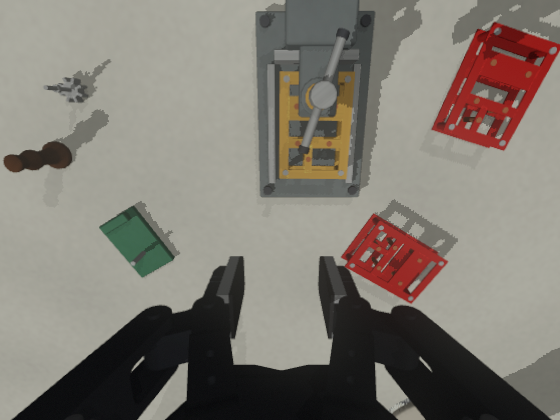

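The wrist view shows the brass frame at about (316,125) in the fixture. The hub top is at (322,95), the bar ends are at (343,33) and (304,150), and the plate corners are at (257,12), (260,196), (360,196) and (374,11).

Run:
```python
from h import *
from scipy.optimize import least_squares
d=snap('wrist')
obs=[((85,62,18),(257,12)),((-115,62,18),(260,196)),((-115,-62,18),(360,196)),((85,-62,18),(374,11)),((0,0,119),(322.5,95))]
bars=[((343,33),1),((304,150),-1)]
def res(p):
    c,s=np.cos(p[2]),np.sin(p[2]);r=[]
    for q,o in obs: r.append(proj(d,np.array([p[0]+c*q[0]-s*q[1],p[1]+s*q[0]+c*q[1],q[2]]))-o)
    for o,sg in bars: r.append(proj(d,np.array([p[0]+sg*50*np.cos(p[3]),p[1]+sg*50*np.sin(p[3]),107]))-o)
    return np.ravel(r)
s=least_squares(res,[605,47,-.325,-.65]);print(s.x.round(3),res(s.x).round(1))
x,y,a,_=s.x;M=np.array([[np.cos(a),np.sin(a)],[-np.sin(a),np.cos(a)]])
for u,v in [(279,180),(351,180)]: print('frame front corner',M@(atz(d,u,v,46)-[x,y]))
st=read_state();print('tcp fixture',M@(st['position'][:2]-[x,y]),'q',st['joints'].round(2))
Rm=R.from_quat(st['ee_rot']).as_matrix();print(np.arctan2(Rm[1,0],Rm[0,0]),Rm[:,2])
```

```text
[ 6.00862e+02  4.97560e+01 -3.13000e-01 -6.19000e-01] [-2.2 -0.9  0.   1.5 -0.9  1.4  1.4 -1.   1.3  0.2  0.8 -2.4 -1.1  3. ]
frame front corner [-86.21925985  37.65451853]
frame front corner [-86.46076145 -43.87021193]
tcp fixture [-92.69718496  34.57080696] q [ 0.51  0.23 -0.21 -0.   -1.12  0.74]
-0.31485575967671103 [ 0.00573788  0.00475859 -0.99997222]
```

>>> servo_tool --turn '[[-0.039,-0.119,0],[-0.039,-0.119,0],[0,0,0],[0,0,0],[0,0,0]]' --dp '[[-0.01,-0.006,-0.04],[-0.01,-0.006,-0.04],[-0.01,-0.005,-0.04],[-0.01,-0.005,-0.04],[0,0,-0.01]]' --fingers '[0.04,0.04,0.04,0.04,0.04]'

```text
clock: 3.88
position: [479.7, 99.8, 62.8]
ee_rot: [0.981, -0.145, 0.132, 0.011]
contact_force: [2.6, -0.1, 0.4]
gripper_width: 39.7
```

```bash
cat >> h.py <<'E'
AX=np.array([602.5,48.5]);A=-0.317
def fx(p=None):
    s=read_state();p=s['position'] if p is None else p
    M=np.array([[np.cos(A),np.sin(A)],[-np.sin(A),np.cos(A)]])
    return np.append(M@(np.array(p)[:2]-AX),p[2]).round(1)
def st():
    s=read_state();Rm=R.from_quat(s['ee_rot']).as_matrix()
    print(round(s['clock'],2),'pos',s['position'].round(1),'fx',fx(),'F',s['contact_force'].round(1),'T',s['wrist_torque'].round(2),'x',Rm[:,0].round(3),'z',Rm[:,2].round(3),'q6',s['joints'].round(2))
E
python3 -c "
from h import *
st();snap('wrist','w2.png')"
```

```text
3.88 pos [479.7  99.8  62.8] fx [-132.6   10.4   62.8] F [ 2.6 -0.1  0.4] T [ 0.04  0.39 -0.03] x [ 0.923 -0.282  0.262] z [ 0.256 -0.059 -0.965] q6 [ 0.52  0.27 -0.96  0.9  -0.23 -0.11]
```

View pics/w2.png

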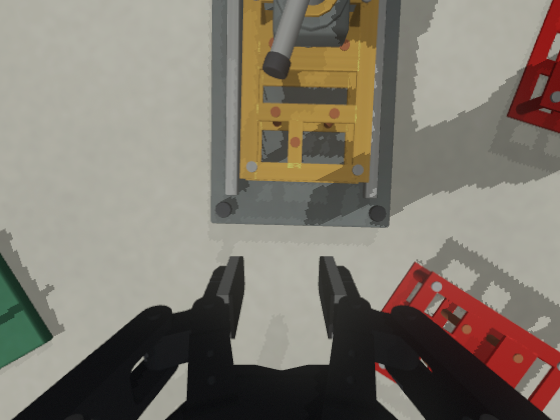

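The wrist view shows the frame's front edge at row 180, columns 243–372. The fingers are centred at column 282, so I shift right, take out some tilt and go down.

>>> servo_tool --turn '[[0.025,0.076,-0.02],[0,0,0],[0,0,0],[0,0,0],[0,0,0]]' --dp '[[0.001,-0.005,-0.006],[0.001,-0.005,-0.008],[0.001,-0.004,-0.008],[0,0,-0.008],[0,0,0]]' --fingers '[0.04,0.04,0.04,0.04,0.04]'

```text
clock: 4.55
position: [492.8, 88.3, 43.3]
ee_rot: [0.981, -0.149, 0.121, 0.009]
contact_force: [0.2, -0.5, 0.4]
gripper_width: 39.8
```

```bash
python3 -c "
from h import *
st()"
```

```text
4.55 pos [492.8  88.3  43.3] fx [-116.6    3.7   43.3] F [ 0.2 -0.5  0.4] T [0.07 0.5  0.02] x [ 0.926 -0.291  0.24 ] z [ 0.234 -0.054 -0.971] q6 [ 0.45  0.32 -0.95  0.96 -0.19 -0.12]
```

>>> servo_tool --turn '[[0.04,0.12,0],[0,0,0],[0,0,0],[0,0,0],[0,0,0]]' --dp '[[-0.005,0,0.02],[0,0,0],[0,0,0],[0,0,0],[0,0,0]]' --fingers '[0.04,0.04,0.04,0.04,0.04]'

```text
clock: 5.18
position: [510.2, 71.4, 59.9]
ee_rot: [0.98, -0.153, 0.122, 0.023]
contact_force: [-0.2, -0.9, 0.1]
gripper_width: 40.1
```

```bash
python3 -c "
from h import *
st()"
```

```text
5.17 pos [510.2  71.4  59.9] fx [-94.9  -7.   59.9] F [-0.2 -0.9  0.1] T [0.07 0.53 0.02] x [ 0.923 -0.295  0.247] z [ 0.233 -0.082 -0.969] q6 [ 0.49  0.32 -0.85  0.68 -0.3   0.13]
```

>>> servo_tool --turn '[[0.0,0.0,0],[0.042,0.119,0],[0.042,0.119,0],[0,0,0],[0,0,0]]' --dp '[[-0.005,0.003,0.03],[-0.007,0.005,0.02],[-0.007,0.005,0.01],[0,0,0],[0,0,0]]' --fingers '[0,0,0,0,0]'

```text
clock: 5.8
position: [491.1, 76.7, 115.7]
ee_rot: [0.988, -0.156, 0.01, 0.009]
contact_force: [0.2, -1.0, 0.3]
gripper_width: -0.2
```

```bash
python3 -c "
from h import *
st()"
```

```text
5.8 pos [491.1  76.7 115.7] fx [-114.6   -7.9  115.7] F [ 0.2 -1.   0.3] T [0.09 0.1  0.02] x [ 0.951 -0.308  0.023] z [ 0.017 -0.022 -1.   ] q6 [ 0.5   0.29 -0.48  0.04 -0.8   0.73]
```

>>> servo_tool --turn '[[0.022,0.017,0],[0.0,0.0,0],[0.0,0.0,0],[0,0,0],[0,0,0]]' --dp '[[-0.001,0.004,-0.025],[0,0.003,-0.025],[0,0,-0.02],[0,0,-0.003],[0,0,0]]' --fingers '[0,0,0,0,0]'

```text
clock: 6.42
position: [483.6, 79.0, 37.7]
ee_rot: [0.988, -0.155, -0.001, 0.005]
contact_force: [0.1, -0.5, -0.0]
gripper_width: -0.0
```

```bash
python3 -c "
from h import *
st();snap('wrist','w3.png')"
```

```text
6.42 pos [483.6  79.   37.7] fx [-122.5   -8.1   37.7] F [ 0.1 -0.5 -0. ] T [ 0.08 -0.   -0.  ] x [ 0.952 -0.306 -0.001] z [-0.004 -0.01  -1.   ] q6 [ 0.5   0.4  -0.56  0.01 -0.62  0.75]
```

View pics/w3.png

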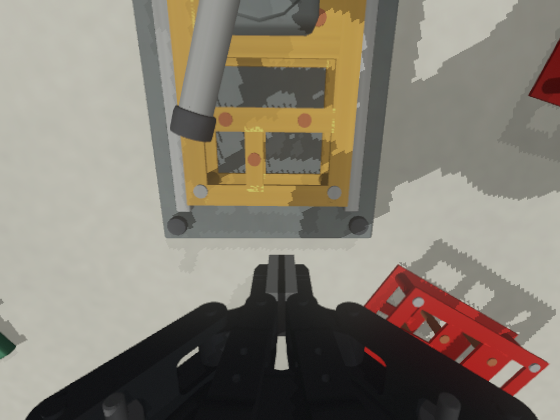

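The wrist view shows the frame's front edge at row about 205, columns 188–350 (centre 269). The closed fingers are at column 281, so I shift about 5 mm left, go up 4 mm and move forward.

>>> servo_tool --turn '[[0.01,0,-0.005],[0.0,0.0,0],[0.0,0.0,0],[0,0,0],[0,0,0]]' --dp '[[0.002,0.005,0.004],[0.005,-0.001,0],[0.005,-0.0016,0],[0.004,-0.0012,0],[0,0,0]]' --fingers '[0,0,0,0,0]'

```text
clock: 7.1
position: [502.5, 80.9, 44.4]
ee_rot: [0.987, -0.158, 0.001, -0.001]
contact_force: [-0.2, 0.3, 0.1]
gripper_width: -0.0
```

```bash
python3 -c "
from h import *
st()"
```

```text
7.1 pos [502.5  80.9  44.4] fx [-105.1   -0.4   44.4] F [-0.2  0.3  0.1] T [0.04 0.05 0.01] x [ 0.95  -0.311  0.001] z [ 0.001  0.003 -1.   ] q6 [ 0.48  0.41 -0.51 -0.   -0.65  0.78]
```

>>> servo_tool --turn '[[0,0,0],[0.0,0.0,0],[0.0,0.0,0],[0,0,0],[0,0,0]]' --dp '[[0,0,-0.003],[0.002,-0.0006,0],[0.002,-0.0006,0],[0.002,-0.0006,0],[0,0,0]]' --fingers '[0,0,0,0,0]'

```text
clock: 7.72
position: [508.5, 78.7, 40.8]
ee_rot: [0.987, -0.158, 0.0, -0.001]
contact_force: [-1.0, -0.1, 0.5]
gripper_width: -0.4
```

>>> servo_tool --turn '[[0,0,0],[0.0,0.0,0],[0.0,0.0,0],[0,0,0],[0,0,0]]' --dp '[[0.002,-0.0006,0],[0.002,-0.0006,0],[0.002,-0.0006,0],[0.002,-0.0006,0],[0,0,0]]' --fingers '[0,0,0,0,0]'

```text
clock: 8.35
position: [515.2, 75.9, 40.8]
ee_rot: [0.987, -0.158, -0.002, -0.0]
contact_force: [-1.0, -0.1, 0.6]
gripper_width: -0.3
```

```bash
python3 -c "
from h import *
st()"
```

```text
8.35 pos [515.2  75.9  40.8] fx [-91.5  -1.1  40.8] F [-1.  -0.1  0.6] T [ 0.05  0.28 -0.03] x [ 0.95  -0.312 -0.003] z [-0.003  0.001 -1.   ] q6 [ 0.46  0.44 -0.48 -0.   -0.66  0.8 ]
```

>>> servo_tool --turn '[[0,0,0],[0.0,0.0,0],[0.0,0.0,0],[0,0,0],[0,0,0]]' --dp '[[0.002,-0.0006,0],[0.002,-0.0006,0],[0.0015,-0.0005,0],[0,0,0],[0,0,0]]' --fingers '[0,0,0,0,0]'

```text
clock: 8.98
position: [520.3, 73.9, 40.7]
ee_rot: [0.987, -0.158, -0.002, -0.0]
contact_force: [-1.9, 0.6, 2.0]
gripper_width: -0.2
```

```bash
python3 -c "
from h import *
st();snap('wrist','w4.png')"
```

```text
8.97 pos [520.3  73.9  40.7] fx [-86.   -1.5  40.7] F [-1.9  0.6  2. ] T [ 0.39  0.91 -0.01] x [ 0.95  -0.312 -0.005] z [-0.005  0.001 -1.   ] q6 [ 0.45  0.44 -0.46 -0.   -0.67  0.81]
```

View pics/w4.png

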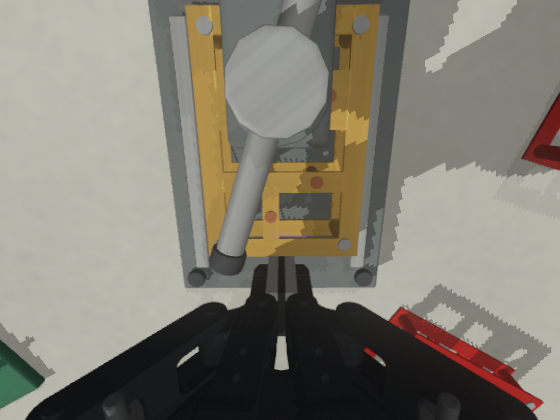

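The view shows the frame's front edge at row about 255, touching the fingertips. The bar end at (228,260) is close to the gripper, so I check the bar's angle and the remaining gap.

Run:
```python
from h import *
d=snap('wrist')
h=atz(d,277,82,119);e=atz(d,229,260,107);print(h,e,np.arctan2(*(h-e)[::-1]),np.linalg.norm(h-e),fx(np.append(h,0)),fx(np.append(e,0)))
for u,v in [(205,24),(361,24),(345,244),(270,257),(220,255),(357,255),(196,277),(364,277)]: print((u,v),fx(np.append(atz(d,u,v,46 if v<270 else 20),46)))
a=snap('side','side1.png')['img'][190:295,210:330,::-1];b=snap('scene')['img'][175:260,255:355,::-1]
a=cv2.resize(a,(480,420),interpolation=cv2.INTER_CUBIC);b=cv2.resize(b,(320,272),interpolation=cv2.INTER_CUBIC) 
c=np.zeros((420,800,3),np.uint8);c[:,:480]=a;c[:272,480:]=b
cv2.imwrite('pics/crop1.png',c)
```

```text
[603.5  47.1] [563.7  75.2] -0.6147615907066163 48.72011904747357 [ 1.4 -1.   0. ] [-45.2  13.3   0. ]
(205, 24) [27.8 28.6 46. ]
(361, 24) [ 27.7 -33.7  46. ]
(345, 244) [-69.4 -34.3  46. ]
(270, 257) [-76.8   4.   46. ]
(220, 255) [-75.6  29.8  46. ]
(357, 255) [-75.6 -40.9  46. ]
(196, 277) [-104.7   51.9   46. ]
(364, 277) [-104.7  -53.9   46. ]
```

View pics/crop1.png

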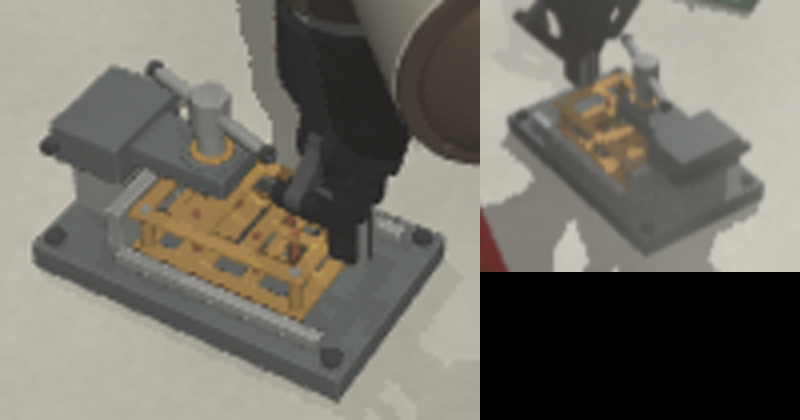

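The frame is nearly home: its pillars are at fx 27.8 and -69.4, and the bar hasn't moved. I push on gently until the force rises.

>>> servo_tool --turn '[[0,0,0],[0.0,0.0,0],[0.0,0.0,0],[0,0,0],[0,0,0]]' --dp '[[0.0015,-0.0005,0],[0.0015,-0.0005,0],[0.0015,-0.0005,0],[0.0,0,0],[0,0,0]]' --fingers '[0,0,0,0,0]'

```text
clock: 9.8
position: [521.8, 73.3, 40.7]
ee_rot: [0.987, -0.158, -0.005, 0.0]
contact_force: [-2.8, 0.6, 2.0]
gripper_width: -0.2
```

```bash
python3 -c "
from h import *
st()"
```

```text
9.8 pos [521.8  73.3  40.7] fx [-84.4  -1.6  40.7] F [-2.8  0.6  2. ] T [ 0.14  0.8  -0.01] x [ 0.95  -0.313 -0.011] z [-0.011  0.001 -1.   ] q6 [ 0.44  0.45 -0.45 -0.01 -0.68  0.82]
```

>>> servo_tool --turn '[[0,0,0],[0.0,0.0,0],[0.0,0.0,0],[0,0,0],[0,0,0]]' --dp '[[0.002,-0.0007,0],[0.002,-0.0007,0],[0.002,-0.0007,0],[0.002,-0.0007,0],[0.002,-0.0007,0]]' --fingers '[0,0,0,0,0]'

```text
clock: 10.42
position: [522.0, 73.0, 40.7]
ee_rot: [0.987, -0.16, -0.015, 0.001]
contact_force: [-10.6, 7.0, 8.6]
gripper_width: -0.2
```

```bash
python3 -c "
from h import *
st()"
```

```text
10.43 pos [522.   73.   40.7] fx [-84.2  -1.8  40.7] F [-10.6   7.    8.6] T [ 2.1   2.83 -0.  ] x [ 0.949 -0.315 -0.03 ] z [-0.031  0.003 -1.   ] q6 [ 0.44  0.46 -0.43 -0.02 -0.71  0.83]
```

>>> servo_tool --turn '[[0,0,0],[0.0,-0.03,0],[0.0,0.0,0],[0,0,0],[0,0,0]]' --dp '[[-0.008,0.0025,0],[-0.006,0.002,0.01],[0,0,0.05],[0.01,-0.003,0.05],[0.02,-0.006,0.01]]' --fingers '[0,0,0,0,0]'

```text
clock: 11.05
position: [538.9, 68.1, 165.6]
ee_rot: [0.987, -0.159, 0.005, -0.002]
contact_force: [0.1, -0.1, -0.2]
gripper_width: -0.1
```

>>> servo_tool --turn '[[0,0,0],[0.0,0,0],[0.0,0.0,0],[0,0,0],[0,0,0]]' --dp '[[0.015,-0.005,0],[0.015,-0.005,0],[0.015,-0.005,0],[0.0,0,0],[0,0,0]]' --fingers '[0,0,0,0,0]'

```text
clock: 11.68
position: [587.3, 51.7, 168.1]
ee_rot: [0.987, -0.159, 0.009, -0.003]
contact_force: [0.2, 0.7, -0.2]
gripper_width: -0.1
```

```bash
python3 -c "
from h import *
st();d=snap('wrist','w5.png')
cv2.imwrite('pics/w5c.png',cv2.resize(d['img'][:300,130:430,::-1],(600,600),interpolation=cv2.INTER_CUBIC))"
```

```text
11.68 pos [587.3  51.7 168.1] fx [-15.5  -1.7 168.1] F [ 0.2  0.7 -0.2] T [-0.04  0.05 -0.  ] x [ 0.949 -0.314  0.017] z [ 0.019  0.003 -1.   ] q6 [ 0.36  0.37 -0.19  0.   -1.    0.88]
```

View pics/w5c.png

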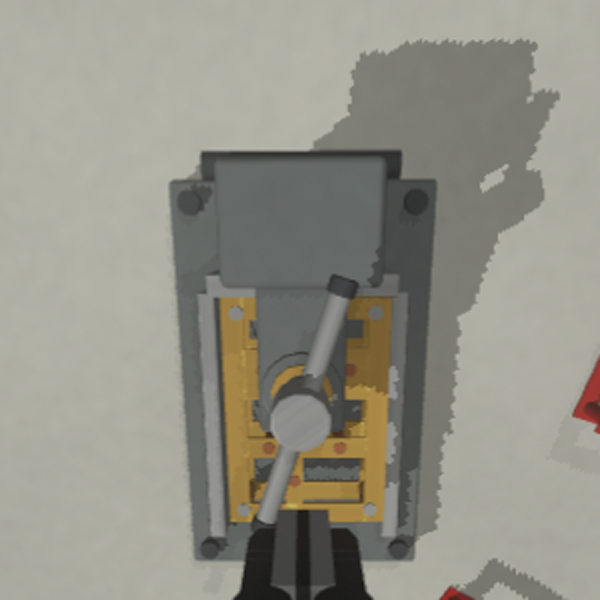

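The wrist crop shows the brass frame's back edge at crop row about 296, directly at the stop bar (rows 275–295) with no gap. The rear pillars are level at (236,313) and (376,313).

Run:
```python
from h import *
d=snap('wrist');g=cv2.imread('pics/w5.png')
P=lambda u,v,z:fx(np.append(atz(d,130+u/2,v/2,z),z))
print('pillars',[P(*p,46).tolist() for p in [(236,313),(376,313),(245,509),(370,509)]])
h=P(301,422,119);b1=P(343,287,107);b2=P(265,522,107);print('hub',h,'bar',b1,b2,np.arctan2(*(b1-b2)[1::-1])+A)
print('plate',[P(*p,18).tolist() for p in [(170,182),(436,182),(193,558),(415,558)]],'stop front',P(240,296,48),P(398,296,48))
for u in (240,245,372,385): # column profile
    c=130+u//2; print(u,[tuple(int(x) for x in g[r,c]) for r in range(134,156)])
```

```text
pillars [[28.3, 28.6, 46.0], [28.2, -33.7, 46.0], [-68.1, 27.7, 46.0], [-68.1, -34.1, 46.0]]
hub [  0.9  -1.1 119. ] bar [ 45.1 -15.3 107. ] [-43.5  13.1 107. ] -0.6271943047518682
plate [[84.4, 60.2, 18.0], [83.9, -62.1, 18.0], [-112.5, 61.3, 18.0], [-112.1, -63.4, 18.0]] stop front [36.  26.4 48. ] [ 35.8 -42.8  48. ]
240 [(104, 106, 101), (103, 105, 101), (103, 105, 101), (104, 105, 101), (105, 107, 102), (105, 107, 102), (104, 106, 102), (102, 104, 99), (100, 102, 98), (98, 100, 97), (118, 122, 120), (132, 137, 135), (134, 137, 136), (132, 137, 137), (116, 139, 147), (75, 142, 169), (74, 142, 169), (77, 146, 172), (74, 141, 167), (75, 133, 156), (99, 110, 115), (119, 123, 121)]
245 [(104, 106, 101), (103, 105, 101), (103, 105, 101), (104, 106, 101), (104, 106, 102), (105, 107, 102), (104, 106, 102), (102, 104, 99), (100, 101, 98), (98, 100, 97), (118, 121, 120), (133, 137, 136), (134, 137, 136), (132, 137, 137), (113, 133, 142), (67, 127, 157), (68, 128, 159), (66, 127, 157), (66, 126, 156), (66, 125, 155), (65, 125, 155), (67, 126, 156)]
372 [(94, 96, 92), (94, 96, 91), (95, 97, 92), (91, 93, 88), (73, 74, 71), (72, 74, 71), (71, 73, 70), (66, 68, 64), (60, 63, 60), (62, 64, 62), (98, 101, 100), (99, 103, 102), (100, 104, 102), (98, 103, 103), (58, 83, 96), (48, 91, 114), (50, 97, 122), (50, 96, 121), (55, 96, 119), (88, 101, 108), (101, 103, 103), (100, 103, 103)]
385 [(65, 66, 64), (65, 66, 65), (71, 72, 72), (95, 98, 97), (103, 105, 105), (103, 106, 105), (102, 105, 105), (101, 104, 103), (100, 102, 101), (99, 102, 100), (98, 102, 101), (101, 104, 102), (101, 104, 103), (99, 102, 103), (57, 80, 93), (46, 87, 109), (48, 92, 116), (51, 95, 121), (50, 95, 120), (50, 95, 120), (51, 96, 121), (51, 96, 121)]
```

The frame is home and square. Next I turn the tool 1.26 rad and bring it behind the near end of the bar.

>>> servo_tool --turn '[[0,0,0.18],[0.0,0,0.18],[0.0,0.0,0.18],[0,0,0.18],[0,0,0.18]]' --dp '[[-0.006,-0.001,0],[-0.006,-0.001,0],[-0.006,-0.001,0],[-0.006,0,0],[-0.006,0,0]]' --fingers '[0,0,0,0,0]'

```text
clock: 12.4
position: [554.4, 49.7, 167.9]
ee_rot: [0.954, 0.301, 0.006, -0.007]
contact_force: [0.0, 0.3, 0.4]
gripper_width: 0.1
```

>>> servo_tool --turn '[[0,0,0.18],[0.0,0,0.18],[0.0,0.0,0],[0,0,0],[0,0,0]]' --dp '[[0,0,0],[0,0,0],[0,0,0],[0,0,0],[0,0,0]]' --fingers '[0,0,0,0,0]'

```text
clock: 13.02
position: [552.5, 50.3, 168.3]
ee_rot: [0.882, 0.471, 0.005, -0.008]
contact_force: [0.1, 0.1, -0.1]
gripper_width: -0.4
```

```bash
cat >> h.py <<'E'
AK=np.array([603.2,47.1])
def kn(off=14.0,r=38.,step=0.17,n=5,yk=None):
    s=read_state();Rm=R.from_quat(s['ee_rot']).as_matrix();p=s['position'][:2]-AK
    rho=np.hypot(*p);al=np.arctan2(p[1],p[0])
    phi=al-np.arcsin(off/rho)  # bar angle (world, pushed end) if touching
    yaw=np.arctan2(Rm[1,0],Rm[0,0]);t=np.array([np.sin(phi),-np.cos(phi)]);F=s['contact_force']
    print('t',round(s['clock'],2),'bar ang',round(phi,3),'r',round(np.sqrt(rho**2-off**2),1),'yaw err',round((yaw-(phi-np.pi/2)+np.pi)%(2*np.pi)-np.pi,3),'z',s['position'][2].round(1),'tilt',Rm[:2,2].round(3),'Ft',round(-F[:2]@t,2),'Fr',round(F[:2]@[np.cos(phi),np.sin(phi)],2),'Fz',F[2].round(1),'Tz',s['wrist_torque'].round(2),'q6',s['joints'][5].round(2),'q5',s['joints'][4].round(2))
    c=s['position'][:2].copy();P0=c
    for k in range(1,n+1):
        a=phi-step*k;tt=np.array([np.sin(a),-np.cos(a)]);Q=AK+r*np.array([np.cos(a),np.sin(a)])-off*tt
        print('  d',((Q-P0)/1000).round(4).tolist());P0=Q
E
python3 -c "
from h import *
st();kn()"
```

```text
13.03 pos [552.5  50.3 168.3] fx [-48.1 -13.9 168.3] F [ 0.1  0.1 -0.1] T [-0.07  0.    0.01] x [0.557 0.83  0.016] z [ 0.001  0.019 -1.   ] q6 [ 0.37  0.32 -0.25 -0.02 -0.99  2.19]
t 13.03 bar ang 2.8 r 48.9 yaw err -0.249 z 168.3 tilt [0.001 0.019] Ft -0.09 Fr -0.11 Fz -0.1 Tz [-0.07  0.    0.01] q6 2.19 q5 -0.99
  d [0.0107, 0.0032]
  d [0.0017, 0.0067]
  d [0.0028, 0.0063]
  d [0.0038, 0.0057]
  d [0.0047, 0.005]
```

>>> servo_tool --turn '[[-0.019,0,-0.02],[0.0,0,0],[0.0,0.0,0],[0,0,0],[0,0,0]]' --dp '[[0.004,-0.002,-0.02],[0,0,-0.025],[0,0,-0.022],[0,0,-0.003],[0,0,0]]' --fingers '[0,0,0,0,0]'

```text
clock: 13.65
position: [557.6, 48.5, 98.0]
ee_rot: [0.888, 0.459, 0.002, 0.001]
contact_force: [0.0, 0.7, 0.1]
gripper_width: 0.2
```

```bash
python3 -c "
from h import *
kn()"
```

```text
t 13.65 bar ang 2.798 r 43.4 yaw err -0.273 z 98.0 tilt [ 0.005 -0.   ] Ft -0.65 Fr 0.2 Fz 0.1 Tz [-0.06  0.04 -0.04] q6 2.15 q5 -0.83
  d [0.0056, 0.005]
  d [0.0017, 0.0067]
  d [0.0028, 0.0063]
  d [0.0038, 0.0057]
  d [0.0047, 0.005]
```

>>> servo_tool --turn '[[0,0,0],[0.0,0,0],[0.0,0.0,0],[0,0,0],[0,0,0]]' --dp '[[0.003,0.004,0],[0.002,0.003,0],[0.001,0.0015,0],[0.001,0.0015,0],[0,0,0]]' --fingers '[0,0,0,0,0]'

```text
clock: 14.28
position: [566.0, 59.3, 100.3]
ee_rot: [0.888, 0.459, 0.004, 0.002]
contact_force: [-0.1, 0.6, 0.2]
gripper_width: -0.3
```

```bash
python3 -c "
from h import *
kn()"
```

```text
t 14.28 bar ang 2.459 r 36.6 yaw err 0.067 z 100.3 tilt [0.008 0.   ] Ft -0.4 Fr 0.41 Fz 0.2 Tz [-0.01  0.03  0.01] q6 2.13 q5 -0.84
  d [0.0017, 0.0072]
  d [0.0038, 0.0057]
  d [0.0047, 0.005]
  d [0.0055, 0.0041]
  d [0.0061, 0.0031]
```

>>> servo_tool --turn '[[0,-0.008,-0.17],[0.0,0,-0.17],[0.0,0.0,-0.12],[0,0,0],[0,0,0]]' --dp '[[0.002,0.007,-0.003],[0.004,0.0055,-0.001],[0.003,0.0035,0],[0,0,0],[0,0,0]]' --fingers '[0,0,0,0,0]'

```text
clock: 14.9
position: [574.2, 75.2, 96.6]
ee_rot: [0.971, 0.239, 0.006, 0.005]
contact_force: [-0.3, 0.0, 0.0]
gripper_width: 0.2
```

```bash
python3 -c "
from h import *
kn(step=0.12)"
```

```text
t 14.9 bar ang 2.018 r 37.8 yaw err 0.035 z 96.6 tilt [ 0.013 -0.006] Ft 0.28 Fr 0.18 Fz 0.0 Tz [-0.03  0.    0.05] q6 1.63 q5 -0.83
  d [0.0035, 0.0034]
  d [0.004, 0.0028]
  d [0.0043, 0.0023]
  d [0.0045, 0.0018]
  d [0.0047, 0.0013]
```

>>> servo_tool --turn '[[0.006,0.013,-0.12],[0.0,0,-0.12],[0.0,0.0,-0.12],[0,0,-0.05],[0,0,0]]' --dp '[[0.0035,0.0034,0],[0.004,0.0028,0],[0.0043,0.0023,0],[0.002,0.0008,0],[0,0,0]]' --fingers '[0,0,0,0,0]'

```text
clock: 15.52
position: [586.0, 84.0, 96.5]
ee_rot: [0.999, 0.032, -0.003, -0.0]
contact_force: [0.1, 0.3, -0.5]
gripper_width: -0.0
```

```bash
python3 -c "
from h import *
kn(step=0.12)"
```

```text
t 15.53 bar ang 1.655 r 38.2 yaw err -0.019 z 96.5 tilt [-0.005  0.   ] Ft -0.17 Fr 0.33 Fz -0.5 Tz [-0.04  0.02 -0.04] q6 1.22 q5 -0.87
  d [0.0045, 0.0015]
  d [0.0047, 0.0012]
  d [0.0048, 0.0007]
  d [0.0049, 0.0001]
  d [0.0048, -0.0005]
```

>>> servo_tool --turn '[[0,-0.005,-0.1],[0.0,0,-0.1],[0.0,0.0,-0.1],[0,0,-0.05],[0,0,0]]' --dp '[[0.0045,0.0015,0],[0.0046,0.0012,0],[0.0046,0.0007,0],[0.002,0.0001,0],[0,0,0]]' --fingers '[0,0,0,0,0]'

```text
clock: 16.15
position: [600.2, 87.6, 96.4]
ee_rot: [0.99, -0.143, -0.001, -0.001]
contact_force: [-0.2, -0.2, -0.5]
gripper_width: 0.1
```

```bash
python3 -c "
from h import *
kn(step=0.12)"
```

```text
t 16.15 bar ang 1.292 r 38.1 yaw err -0.009 z 96.4 tilt [-0.002  0.002] Ft 0.16 Fr -0.28 Fz -0.5 Tz [ 0.   -0.02 -0.  ] q6 0.87 q5 -0.88
  d [0.0048, -0.0]
  d [0.0048, -0.0005]
  d [0.0047, -0.0011]
  d [0.0046, -0.0016]
  d [0.0043, -0.0022]
```

>>> servo_tool --turn '[[0,0,-0.12],[0.0,0,-0.12],[0.0,0.0,-0.1],[0,0,-0.05],[0,0,0]]' --dp '[[0.0048,0,0],[0.0048,-0.0005,0],[0.0044,-0.001,0],[0.002,-0.0006,0],[0,0,0]]' --fingers '[0,0,0,0,0]'

```text
clock: 16.77
position: [615.4, 85.8, 96.4]
ee_rot: [0.943, -0.334, -0.001, -0.002]
contact_force: [-0.4, -0.3, -0.8]
gripper_width: -0.2
```

```bash
python3 -c "
from h import *
kn(step=0.12)
d=snap('side','side2.png');snap('wrist','w6.png')
for x in regions_of('clamp_screw','side')[:1]: print(x['score'],np.round(x['box']))"
```

```text
t 16.77 bar ang 0.913 r 38.1 yaw err -0.023 z 96.4 tilt [-0.002  0.004] Ft 0.15 Fr -0.53 Fz -0.8 Tz [-0.03 -0.01 -0.01] q6 0.5 q5 -0.9
  d [0.0045, -0.0018]
  d [0.0043, -0.0023]
  d [0.004, -0.0028]
  d [0.0036, -0.0032]
  d [0.0032, -0.0036]
0.7 [243. 206.  39.  37.]
```

>>> servo_tool --turn '[[0,0,-0.1],[0.0,0,-0.1],[0.0,0.0,-0.1],[0,0,-0.05],[0,0,0]]' --dp '[[0.0042,-0.0018,0],[0.004,-0.0022,0],[0.0035,-0.0025,0],[0.0016,-0.0014,0],[0,0,0]]' --fingers '[0,0,0,0,0]'

```text
clock: 17.55
position: [628.0, 78.9, 96.4]
ee_rot: [0.869, -0.495, -0.002, -0.002]
contact_force: [-0.4, 0.4, 0.1]
gripper_width: -0.2
```

```bash
python3 -c "
from h import *
kn(step=0.12)"
```

```text
t 17.55 bar ang 0.554 r 37.8 yaw err -0.02 z 96.4 tilt [-0.001  0.006] Ft 0.54 Fr -0.09 Fz 0.1 Tz [-0.02 -0.02 -0.04] q6 0.16 q5 -0.91
  d [0.0038, -0.0031]
  d [0.0032, -0.0036]
  d [0.0028, -0.004]
  d [0.0023, -0.0043]
  d [0.0017, -0.0045]
```

>>> servo_tool --turn '[[0,0,-0.1],[0.0,0,-0.1],[0.0,0.0,-0.05],[0,0,0],[0,0,0]]' --dp '[[0.0035,-0.0028,0],[0.003,-0.0032,0],[0.0013,-0.0018,0],[0,0,0],[0,0,0]]' --fingers '[0,0,0,0,0]'

```text
clock: 18.18
position: [634.8, 71.9, 96.4]
ee_rot: [0.8, -0.6, -0.002, -0.003]
contact_force: [-0.1, -1.0, -0.4]
gripper_width: -0.1
```

```bash
python3 -c "
from h import *
kn(step=0.12)"
```

```text
t 18.18 bar ang 0.309 r 37.6 yaw err -0.024 z 96.4 tilt [-0.     0.007] Ft -0.91 Fr -0.36 Fz -0.4 Tz [-0.    0.03  0.03] q6 -0.07 q5 -0.92
  d [0.0031, -0.0039]
  d [0.0022, -0.0043]
  d [0.0017, -0.0045]
  d [0.0012, -0.0047]
  d [0.0006, -0.0048]
```

>>> servo_tool --turn '[[0,0,-0.1],[0.0,0,-0.1],[0.0,0.0,-0.05],[0,0,0],[0,0,0]]' --dp '[[0.0027,-0.0036,0],[0.002,-0.0038,0],[0.0007,-0.002,0],[0,0,0],[0,0,0]]' --fingers '[0,0,0,0,0]'

```text
clock: 18.8
position: [639.6, 64.9, 96.5]
ee_rot: [0.719, -0.695, -0.003, -0.004]
contact_force: [0.8, 0.5, -0.1]
gripper_width: -0.1
```

```bash
python3 -c "
from h import *
kn(step=0.12)"
```

```text
t 18.8 bar ang 0.102 r 38.0 yaw err -0.069 z 96.5 tilt [0.002 0.01 ] Ft 0.46 Fr 0.83 Fz -0.1 Tz [0.22 0.03 0.01] q6 -0.31 q5 -0.92
  d [0.0019, -0.0045]
  d [0.0013, -0.0047]
  d [0.0008, -0.0048]
  d [0.0002, -0.0049]
  d [-0.0004, -0.0048]
```

>>> servo_tool --turn '[[-0.01,0,-0.03],[0.0,0,-0.03],[0.0,0.0,0],[0,0,0],[0,0,0]]' --dp '[[0.0007,-0.003,0],[0.0004,-0.002,0],[0,0,0],[0,0,0],[0,0,0]]' --fingers '[0,0,0,0,0]'

```text
clock: 19.42
position: [640.7, 61.1, 96.5]
ee_rot: [-0.697, 0.717, -0.001, 0.001]
contact_force: [-0.6, 4.0, 0.7]
gripper_width: -0.0
```

```bash
python3 -c "
from h import *
kn(step=0.12)"
```

```text
t 19.43 bar ang -0.001 r 37.5 yaw err -0.028 z 96.5 tilt [0.003 0.001] Ft 3.99 Fr -0.63 Fz 0.7 Tz [ 0.89  0.21 -0.03] q6 -0.38 q5 -0.92
  d [0.0019, -0.0047]
  d [0.0008, -0.0048]
  d [0.0003, -0.0049]
  d [-0.0003, -0.0048]
  d [-0.0009, -0.0048]
```

```bash
python3 -c "
from h import *
for i in range(5):
    kn(n=0); get_image('side')"
```

```text
t 19.43 bar ang -0.001 r 37.5 yaw err -0.028 z 96.5 tilt [0.003 0.001] Ft 3.99 Fr -0.63 Fz 0.7 Tz [ 0.89  0.21 -0.03] q6 -0.38 q5 -0.92
t 19.48 bar ang -0.001 r 37.5 yaw err -0.028 z 96.5 tilt [0.003 0.   ] Ft 4.13 Fr 0.02 Fz -0.4 Tz [ 0.91  0.17 -0.04] q6 -0.38 q5 -0.92
t 19.52 bar ang -0.001 r 37.5 yaw err -0.028 z 96.5 tilt [0.003 0.   ] Ft 3.94 Fr -1.05 Fz 0.2 Tz [ 0.91  0.16 -0.03] q6 -0.38 q5 -0.92
t 19.57 bar ang -0.001 r 37.5 yaw err -0.028 z 96.5 tilt [0.003 0.001] Ft 3.42 Fr -1.09 Fz -0.6 Tz [ 0.89  0.14 -0.06] q6 -0.38 q5 -0.92
t 19.62 bar ang -0.001 r 37.5 yaw err -0.028 z 96.5 tilt [0.003 0.   ] Ft 3.83 Fr -0.69 Fz 0.3 Tz [ 0.87  0.13 -0.01] q6 -0.38 q5 -0.92
```

>>> servo_tool --turn '[[0,0,-0.01],[0.0,0,-0.01],[0.0,0.0,-0.01],[0,0,-0.01],[0,0,-0.01]]' --dp '[[0,-0.001,0],[0,-0.001,0],[0,-0.001,0],[0,-0.001,0],[0,-0.001,0]]' --fingers '[0,0,0,0,0]'

```text
clock: 20.3
position: [641.4, 58.9, 96.6]
ee_rot: [-0.678, 0.735, -0.0, 0.004]
contact_force: [0.1, 4.9, -0.2]
gripper_width: -0.3
```

```bash
python3 -c "
from h import *
for i in range(4):
    kn(n=0); get_image('side')"
```

```text
t 20.3 bar ang -0.058 r 37.5 yaw err -0.024 z 96.6 tilt [0.006 0.005] Ft 4.94 Fr -0.22 Fz -0.2 Tz [ 1.64  0.25 -0.03] q6 -0.42 q5 -0.92
t 20.35 bar ang -0.059 r 37.5 yaw err -0.023 z 96.6 tilt [0.006 0.005] Ft 5.9 Fr -0.86 Fz 0.1 Tz [ 1.51  0.16 -0.02] q6 -0.42 q5 -0.92
t 20.4 bar ang -0.06 r 37.5 yaw err -0.022 z 96.5 tilt [0.006 0.005] Ft 4.72 Fr -1.07 Fz -0.1 Tz [ 1.54  0.26 -0.01] q6 -0.42 q5 -0.92
t 20.45 bar ang -0.059 r 37.5 yaw err -0.022 z 96.5 tilt [0.006 0.004] Ft 4.31 Fr -0.93 Fz 0.3 Tz [1.52 0.2  0.02] q6 -0.42 q5 -0.92
```

>>> servo_tool --turn '[[0,0,-0.01],[0.0,0,-0.01],[0.0,0.0,-0.01],[0,0,-0.01],[0,0,-0.01]]' --dp '[[-0.0002,-0.001,0],[-0.0001,-0.001,0],[-0.0001,-0.001,0],[-0.0001,-0.001,0],[-0.0001,-0.001,0]]' --fingers '[0,0,0,0,0]'

```text
clock: 21.12
position: [642.0, 57.5, 96.6]
ee_rot: [-0.658, 0.753, 0.0, 0.007]
contact_force: [-0.4, 5.7, 0.3]
gripper_width: -0.1
```

```bash
python3 -c "
from h import *
for i in range(4):
    kn(n=0); get_image('side')"
```

```text
t 21.12 bar ang -0.093 r 37.7 yaw err -0.041 z 96.6 tilt [0.01  0.009] Ft 5.6 Fr -0.92 Fz 0.3 Tz [1.62 0.13 0.02] q6 -0.47 q5 -0.91
t 21.18 bar ang -0.094 r 37.7 yaw err -0.041 z 96.6 tilt [0.01  0.009] Ft 5.6 Fr -1.36 Fz -0.6 Tz [1.6  0.14 0.02] q6 -0.47 q5 -0.91
t 21.23 bar ang -0.093 r 37.7 yaw err -0.041 z 96.6 tilt [0.01  0.009] Ft 5.51 Fr -0.96 Fz -0.4 Tz [1.59 0.14 0.  ] q6 -0.47 q5 -0.91
t 21.27 bar ang -0.093 r 37.7 yaw err -0.041 z 96.6 tilt [0.01  0.009] Ft 5.51 Fr -1.41 Fz 0.1 Tz [ 1.61  0.18 -0.01] q6 -0.47 q5 -0.91
```

>>> servo_tool --turn '[[-0.005,0.005,0],[0.0,0,0],[0.0,0.0,-0.01],[0,0,-0.01],[0,0,-0.01]]' --dp '[[-0.0003,-0.0014,0],[-0.0002,-0.0014,0],[-0.0002,-0.0014,0],[-0.0002,-0.0013,0],[-0.0001,-0.001,0]]' --fingers '[0,0,0,0,0]'

```text
clock: 21.95
position: [642.3, 55.9, 96.7]
ee_rot: [-0.646, 0.763, 0.001, 0.007]
contact_force: [-1.1, 6.9, -0.4]
gripper_width: 0.1
```

```bash
python3 -c "
from h import *
for i in range(4):
    kn(n=0); get_image('side')"
```

```text
t 21.95 bar ang -0.135 r 37.6 yaw err -0.03 z 96.7 tilt [0.01  0.011] Ft 6.74 Fr -2.0 Fz -0.4 Tz [ 1.73  0.25 -0.06] q6 -0.49 q5 -0.91
t 22.0 bar ang -0.136 r 37.6 yaw err -0.03 z 96.7 tilt [0.01  0.011] Ft 6.78 Fr -1.56 Fz -0.7 Tz [ 1.78  0.14 -0.02] q6 -0.49 q5 -0.91
t 22.05 bar ang -0.136 r 37.6 yaw err -0.029 z 96.7 tilt [0.01  0.011] Ft 7.18 Fr -0.29 Fz -0.5 Tz [1.77 0.13 0.  ] q6 -0.49 q5 -0.91
t 22.1 bar ang -0.135 r 37.6 yaw err -0.03 z 96.7 tilt [0.01  0.011] Ft 6.25 Fr -1.33 Fz -0.8 Tz [ 1.79  0.24 -0.  ] q6 -0.49 q5 -0.91
```

>>> servo_tool --turn '[[-0.008,0.005,0],[0.0,0,-0.01],[0.0,0.0,-0.01],[0,0,-0.01],[0,0,-0.01]]' --dp '[[-0.0005,-0.0018,0],[-0.0005,-0.0018,0],[-0.0004,-0.0018,0],[-0.0004,-0.0016,0],[-0.0003,-0.001,0]]' --fingers '[0,0,0,0,0]'

```text
clock: 22.78
position: [642.6, 54.0, 96.7]
ee_rot: [-0.63, 0.776, 0.0, 0.008]
contact_force: [0.5, 5.1, -1.1]
gripper_width: -0.1
```

```bash
python3 -c "
from h import *
for i in range(4):
    kn(n=0); get_image('side')"
```

```text
t 22.77 bar ang -0.185 r 37.5 yaw err -0.022 z 96.7 tilt [0.013 0.011] Ft 5.14 Fr -0.46 Fz -1.1 Tz [ 1.57  0.07 -0.03] q6 -0.53 q5 -0.91
t 22.82 bar ang -0.185 r 37.5 yaw err -0.022 z 96.7 tilt [0.013 0.011] Ft 6.16 Fr -1.73 Fz -0.0 Tz [1.8  0.1  0.02] q6 -0.53 q5 -0.91
t 22.88 bar ang -0.185 r 37.5 yaw err -0.022 z 96.7 tilt [0.013 0.011] Ft 6.92 Fr -1.14 Fz -0.6 Tz [ 1.83  0.05 -0.05] q6 -0.53 q5 -0.91
t 22.93 bar ang -0.185 r 37.5 yaw err -0.022 z 96.7 tilt [0.013 0.011] Ft 6.97 Fr -0.94 Fz -1.0 Tz [1.79 0.04 0.01] q6 -0.53 q5 -0.91
```

>>> servo_tool --turn '[[-0.008,0.008,-0.01],[0.0,0,-0.015],[0.0,0.0,-0.015],[0,0,-0.015],[0,0,-0.01]]' --dp '[[-0.0006,-0.002,0],[-0.0006,-0.002,0],[-0.0006,-0.002,0],[-0.0006,-0.002,0],[-0.0003,-0.001,0]]' --fingers '[0,0,0,0,0]'

```text
clock: 23.6
position: [643.1, 51.8, 96.8]
ee_rot: [-0.604, 0.797, 0.0, 0.009]
contact_force: [-0.1, 5.4, -1.5]
gripper_width: -0.4
```

```bash
python3 -c "
from h import *
for i in range(4):
    kn(n=0); get_image('side')"
```

```text
t 23.6 bar ang -0.239 r 37.6 yaw err -0.035 z 96.8 tilt [0.015 0.012] Ft 5.23 Fr -1.4 Fz -1.5 Tz [1.52 0.08 0.02] q6 -0.6 q5 -0.91
t 23.65 bar ang -0.24 r 37.6 yaw err -0.035 z 96.8 tilt [0.015 0.012] Ft 6.61 Fr -2.03 Fz -0.2 Tz [ 1.79 -0.    0.07] q6 -0.6 q5 -0.91
t 23.7 bar ang -0.24 r 37.6 yaw err -0.034 z 96.8 tilt [0.015 0.012] Ft 6.18 Fr -0.87 Fz -0.7 Tz [ 1.75  0.02 -0.07] q6 -0.6 q5 -0.91
t 23.75 bar ang -0.24 r 37.6 yaw err -0.034 z 96.8 tilt [0.015 0.012] Ft 6.46 Fr -1.19 Fz -0.3 Tz [1.82 0.03 0.02] q6 -0.6 q5 -0.91
```

>>> servo_tool --turn '[[0,0,-0.01],[0.0,0,-0.015],[0.0,0.0,-0.01],[0,0,0],[0,0,0]]' --dp '[[-0.0007,-0.0023,0],[-0.0007,-0.0023,0],[-0.0007,-0.0022,0],[-0.0004,-0.0015,0],[0,0,0]]' --fingers '[0,0,0,0,0]'

```text
clock: 24.42
position: [643.3, 50.5, 96.9]
ee_rot: [-0.589, 0.808, 0.001, 0.016]
contact_force: [-1.0, 4.3, -0.6]
gripper_width: -0.2
```

```bash
python3 -c "
from h import *
for i in range(3):
    kn(n=0); get_image('side')"
```

```text
t 24.43 bar ang -0.272 r 37.8 yaw err -0.038 z 96.9 tilt [0.024 0.021] Ft 3.88 Fr -2.14 Fz -0.6 Tz [0.9  0.21 0.01] q6 -0.62 q5 -0.9
t 24.48 bar ang -0.274 r 37.7 yaw err -0.036 z 96.9 tilt [0.024 0.021] Ft 5.71 Fr -2.04 Fz 0.1 Tz [1.45 0.13 0.04] q6 -0.62 q5 -0.9
t 24.52 bar ang -0.273 r 37.7 yaw err -0.037 z 96.9 tilt [0.024 0.021] Ft 5.3 Fr -1.98 Fz -0.5 Tz [1.6  0.17 0.01] q6 -0.62 q5 -0.9
```

>>> servo_tool --turn '[[0,0,0],[0.0,0,0],[-0.02,0.024,0],[0,0,0],[0,0,0]]' --dp '[[0.002,0.006,0],[0.003,0.01,0],[0,0,0.04],[0,0,0.05],[0,0,0.03]]' --fingers '[0,0,0,0,0]'

```text
clock: 25.2
position: [646.5, 64.1, 216.4]
ee_rot: [-0.589, 0.808, 0.0, -0.007]
contact_force: [0.9, 0.6, -0.5]
gripper_width: -0.1
```

>>> servo_tool --turn '[[0,0,0.18],[0.0,0,0.18],[0,0,0.18],[0,0,0.18],[0,0,0.1]]' --dp '[[-0.02,0,0.01],[-0.02,0,0],[-0.02,0,0],[-0.01,0,0],[0,0,0]]' --fingers '[0,0,0,0,0]'

```text
clock: 25.82
position: [576.7, 63.4, 231.1]
ee_rot: [0.869, -0.495, 0.005, 0.004]
contact_force: [0.4, -0.2, -0.3]
gripper_width: -0.2
```

```bash
python3 -c "
from h import *
st();d=snap('wrist','w7.png');print(proj(d,np.array([603.2,47.1,119])))
"
```

```text
25.82 pos [576.7  63.4 231.1] fx [-29.2   6.1 231.1] F [ 0.4 -0.2 -0.3] T [ 0.03 -0.01  0.01] x [ 0.51  -0.86   0.013] z [ 0.005 -0.012 -1.   ] q6 [ 0.4   0.31 -0.11  0.01 -1.15  0.13]
[263.65776348 176.41580637]
```

View pics/w7.png

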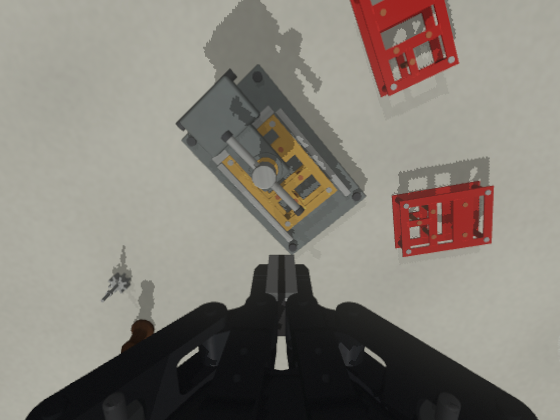

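The hub is at (264,177), where I predicted it, and the bar ends are at (228,138) and (300,210). I check the bar angle and the frame from these.

Run:
```python
from h import *
d=snap('wrist');h=atz(d,264,177,119)
a=atz(d,228,138,107);b=atz(d,300,210,107)
print(h,a,b,np.arctan2(*(a-b)[::-1]),np.linalg.norm(a-b))
for p in (-.30,-.27,-.24,-.2): print(p,[proj(d,np.array([*(AK+s*50*np.array([np.cos(p),np.sin(p)])),107])).round(1).tolist() for s in (1,-1)])
g=d['img'][60:270,160:380,::-1];cv2.imwrite('pics/w7c.png',cv2.resize(g,(628,600),interpolation=cv2.INTER_CUBIC))
```

```text
[603.   47.5] [646.7  35.9] [557.1  60.2] -0.26483495043017385 92.83668455949946
-0.3 [[225.5, 131.8], [300.5, 212.3]]
-0.27 [[224.4, 133.0], [301.7, 211.3]]
-0.24 [[223.2, 134.3], [302.8, 210.2]]
-0.2 [[221.8, 136.0], [304.3, 208.8]]
```

View pics/w7c.png

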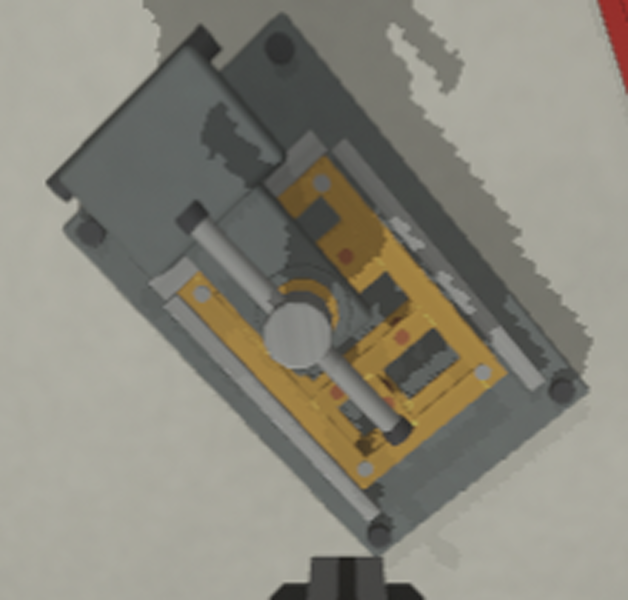

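```bash
python3 -c "
from h import *
print(job_done())"
```

```text
the job is handed in; nothing more can be done
None
```

The frame is home against the back stop and clamped, and I handed the job in at about 26 s. How far the screw was turned past the bite is an estimate.

- **Frame:** I slid it with closed fingers until it stopped, at about 13 N horizontally. The close pictures, including one after clamping, show it square against the stop with no gap.
- **Upward force during the slide:** There were also about 9 N upward at that moment. I could not explain it, but the knob had not moved and the frame sat right.
- **Clamp:** I turned the knob clockwise about 2.8 rad in all by pushing one end of the bar. The last picture shows the bar at -0.265 rad in the world frame; the arm's own reading was -0.273 rad.
- **How far past the bite:** I could not read the bite angle directly. I worked it out from the rise in torque, about 0.3 N m per rad, and the drop in travel per step. It lies about 0.35 to 0.6 rad before zero on that scale, so the turn past it is 36 to 50 degrees, most likely 40 to 45.
- **Torque:** The held force peaked at 6.5 to 7 N at 37.5 mm (about 0.25 N m), which matches the given value at 45 degrees. It read a little lower, 5.3 to 5.7 N, when I stopped, because the push had eased.
- **At hand-in:** The fingers were well above the knob and touching nothing. I steered clear of the other pieces, but did not measure their positions again.

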